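Find the loose hoop-press bolt and hold its nut cap open

TASK

The scraper has been left lying across the three caps of the hoop-press bed: first slide its blade home into the slot of the wooden block and let go of it. Then tap the bolt heads from above to find the loose one, which sinks and stays down, and lift the cap behind that bolt well open (at least 40 degrees) by its tab so that I can get a spanner on the nut: finish still holding it open. Keep the other two caps shut and do not push the other things on the bench about.

Things in the scene. Friction and masses are not known exactly. Their poses are not given: they have to be found in the camera images.
- scraper_grip (a point): Flat scraper, 0.24 kg: steel blade 160 x 42 x 4 mm, wooden handle 105 x 26 wide x 20 thick, flush below. Point in the handle 10 mm above the underside, 30 mm behind the blade's start; grip here across the 26 mm. x runs to the blade's tip, z up. At the start it lies on the three caps, underside 50 mm above the table, the handle overhanging the bed's right (-y) end
- scraper_tip (a point): Middle of the scraper blade's free end, half-way through its 4 mm thickness; 190 mm along x from scraper_grip and 8 mm lower. Axes as scraper_grip
- slot_mouth (a point): Fixed slotted wooden block, 90 wide, 85 mm high. Point: middle of the bottom edge of the slot's mouth, 55 mm above the table; x points level into the slot, z up. The slot is a level letterbox 58 wide, 16 high, 85 mm deep with a 14 mm roof. Its floor runs on in front of the mouth as a sill 65 long, 90 mm wide; the stowed blade rests on it, the handle stays outside beyond the sill
- jig: Hoop-press bed: fixed grey steel plate 150 (x) x 200 (y) mm, top 30 mm above the table; origin under its centre. Along its front (-x) three bolt heads in a row along y, 66 mm apart; behind each, in line along x, the hinged dark steel cap over its lock nut. Left is +y, right -y. Exactly one bolt is loose, another from run to run; they look alike
- bolt_left_top (a point): Centre of the top face of the left bolt's steel hexagon head, 24 mm across, 10 mm thick; 52 mm above the table at the start, 57 mm in front of the bed's centre line
- bolt_left (a joint): How far the left bolt has sunk (m), 0 at the start. Pressed from above with more than about 3 N (5 to 10 N is plenty) a loose bolt slides down 9 mm to its stop and stays down; a tight one gives less than 2 mm
- cap_left_tab (a point): Upright steel tab on top of the left cap near its front edge, to lift it by: 10 mm thick (y), 22 long (x), 30 high, top 80 mm above the table when shut; tabs are 66 mm apart. Point: mid tab, 10 mm below its top. The hinge line, along the bed's y at the cap's rear (+x) edge, is 73 mm behind and 24 mm below this point when shut. Axes turn with the cap; shut, they are the bed's
- cap_left (a joint): Angle of the left cap (rad): 0 shut, growing as the tab goes up and back towards +x, stop at 1.25. A shallow steel cover 54 wide, 85 mm long, 0.15 kg, top face 50 mm above the table; it swings freely and falls shut if let go
- bolt_middle_top (a point): Centre of the top face of the middle bolt's steel hexagon head, 24 mm across, 10 mm thick; 52 mm above the table at the start, 57 mm in front of the bed's centre line
- bolt_middle (a joint): How far the middle bolt has sunk (m), 0 at the start. Pressed from above with more than about 3 N (5 to 10 N is plenty) a loose bolt slides down 9 mm to its stop and stays down; a tight one gives less than 2 mm
- cap_middle_tab (a point): Upright steel tab on top of the middle cap near its front edge, to lift it by: 10 mm thick (y), 22 long (x), 30 high, top 80 mm above the table when shut; tabs are 66 mm apart. Point: mid tab, 10 mm below its top. The hinge line, along the bed's y at the cap's rear (+x) edge, is 73 mm behind and 24 mm below this point when shut. Axes turn with the cap; shut, they are the bed's
- cap_middle (a joint): Angle of the middle cap (rad): 0 shut, growing as the tab goes up and back towards +x, stop at 1.25. A shallow steel cover 54 wide, 85 mm long, 0.15 kg, top face 50 mm above the table; it swings freely and falls shut if let go
- bolt_right_top (a point): Centre of the top face of the right bolt's steel hexagon head, 24 mm across, 10 mm thick; 52 mm above the table at the start, 57 mm in front of the bed's centre line
- bolt_right (a joint): How far the right bolt has sunk (m), 0 at the start. Pressed from above with more than about 3 N (5 to 10 N is plenty) a loose bolt slides down 9 mm to its stop and stays down; a tight one gives less than 2 mm
- cap_right_tab (a point): Upright steel tab on top of the right cap near its front edge, to lift it by: 10 mm thick (y), 22 long (x), 30 high, top 80 mm above the table when shut; tabs are 66 mm apart. Point: mid tab, 10 mm below its top. The hinge line, along the bed's y at the cap's rear (+x) edge, is 73 mm behind and 24 mm below this point when shut. Axes turn with the cap; shut, they are the bed's
- cap_right (a joint): Angle of the right cap (rad): 0 shut, growing as the tab goes up and back towards +x, stop at 1.25. A shallow steel cover 54 wide, 85 mm long, 0.15 kg, top face 50 mm above the table; it swings freely and falls shut if let go
- offcut: Bystander, to be left alone: stave offcut of wood, 35 x 170 x 22 mm, lying flat; origin at its underside centre
- bung: Bystander, to be left alone: small turned wooden bung, 52 mm across, 36 mm high; origin at its underside centre
- rivet_tin: Bystander, to be left alone: bare metal tin, 72 mm across, 85 mm high; origin at its underside centre
- hoop: Bystander, to be left alone: small steel hoop lying flat, 150 mm across, 28 mm high; origin at its underside centre
- hammer: Bystander, to be left alone: hammer lying on the table; origin at the underside, about the middle of its length
- mug: Bystander, to be left alone: white mug, 80 mm across, 92 mm high; origin at its underside centre
- whetstone: Bystander, to be left alone: grey whetstone, 50 x 150 x 25 mm, lying flat; origin at its underside centre

How it is judged:
By the outcome, as a careful person would: the job done as asked, in the order asked, and still so for the second after the job is handed in, while the arm keeps its last pose, push and grip.
It also fails if it takes over 61 s, if anything falls off the work surface, if the arm or the gripper's body presses on something with over 40 N, if the wrist force passes 120 N, or if a joint passes its speed limit or range.

ROBOT

A 7-joint arm with a two-finger parallel gripper is mounted at the origin on the work surface. World frame = base frame: x ahead of the robot, y to its left, z up, the work surface at z = 0. Lengths are in mm, angles in rad, forces in N, time in s.
With the tool pointing down it reaches from about 400 to 875 mm from the base axis. Payload 4.4 kg.
Tool frame: the origin (TCP) lies at the very end of the fingers, on their centre line; the grasp point (between the pads) lies 19 mm behind it; z points along the fingers, y is the line along which they close (so a half turn about z gives the same grasp; the last joint's range is limited). The gripper opens to 85 mm and grips with 20 to 120 N. Pads are 22 mm wide; open, the fingers measure 114 mm over their backs; the gripper's body (76 mm by 85 mm) begins 54 mm behind the grasp point. The pads swing forward as they close: fully open they stand 13 mm farther back than shut.
Start: joints at [1.21, 0.628, 0.038, 1.517, -0.027, 0.996, -0.02], TCP at [188.884, -621.965, 231.313] pointing down, gripper open.
Joint ranges: [-3.06, 3.06], [-0.37, 2.12], [-1.25, 1.32], [0.18, 2.47], [-1.1, 4.24], [0.23, 1.98], [-2.94, 2.94]. Speed limits (rad/s): [2.57, 2.57, 3.14, 3.14, 3.14, 3.14, 3.14].

INTERFACE

Orientations are given as [roll, pitch, yaw] about the fixed x, y, z axes, in that order (R = Rz(yaw) Ry(pitch) Rx(roll)).
In Python, from cell import read_state, get_image, camera_info, finish_job gives the robot as it stands.
- The arm moves only by the tool play_rows, never from a script. Its argument "deltas" is one flat list of numbers, 7 for each row, row after row: the shift along the tool's x, y, z in mm, then the turn, a rotation vector about the tool's x, y, z in rad, then the opening, from 0 (shut) to 1 (fully open). In form: [dx, dy, dz, ax, ay, az, grip, dx, dy, dz, ax, ay, az, grip, ...]. A call has 1 to 10 rows; each row is the pose to reach, as a shift and turn from the pose commanded when the call began, along the tool's axes at that moment; what a row does not reach only later rows make up. A row lasts 1/8 s, in which the tool goes at most 62.5 mm and 10.7 degrees, less where a joint would pass 70% of its speed; a pose out of reach is approached as far as the arm can. A call with a gripper value outside its range is refused whole. The fingers move at their own pace and stop on an object; the grip force is fixed at half the most. Time passes only in rows, so rows that repeat a pose let the fingers close. It gives the time, the measured TCP pose, the force, the opening and the grip force at its end, in the units of the state.
- read_state(): the state, without advancing time (a new reading comes with each control period).
- get_image(name): name is "side" or "top" or "wrist"; returns the picture (480x640x3 uint8, red, green, blue); there is no depth.
- camera_info(name): a dict with "fx", "fy", "cx", "cy" (pixels), "T" (4x4, takes a point from camera to world coordinates). Camera axes: x right, y down, z forward; pixel columns grow to the right and rows downward; lengths in mm; the calibration is good to about 2 mm. A picture is of the moment at which its call begins: read the wrist's pose just before it. camera_info takes no time and is no camera call; for the wrist camera it gives the pose at the moment of the call.
- finish_job(): hands the job in; it is judged then, once.
The state is a dict: "clock": time; "qpos": joint angles; "qd": joint speeds; "tau": joint torques, N m; "eef_pos": TCP position; "tool_rot": TCP orientation; "force": force on the tool from outside, world axes, zero at the start; "torque": the same for the moment, N m; "width": finger opening in mm; "gripper_force": force on a finger pad.
Only numpy, scipy, OpenCV 4.12 (cv2) and the standard library are available. Lean on these libraries where they do the work, as an engineer would, in place of code of your own. Each camera call takes 0.05 s, during which the arm holds its last target. There are 200 camera calls.

## Working session

There is one attempt and no reset: what is moved stays moved. The work goes in short steps, Python scripts to look and compute and a tool call to move; the robot and the scene stay as the last step left them, time stands still between calls to the robot, and variables do not carry over. Pictures are saved under pics/ and viewed, at most 13 in all, crops included, and the job is handed in when it is done.

Besides the shell and the picture viewer there is one more tool, called by a JSON object that holds its "api" and its "payload". play_rows: Moves the arm, as the interface text tells. Its arguments: {"type":"object","properties":{"deltas":{"type":"array"}},"required":["deltas"]}

```bash
mkdir -p pics; ls; python3 - <<'E'
from cell import *
import cv2, numpy as np
print(read_state())
for n in ("top","side"):
    im=get_image(n); cv2.imwrite(f"pics/{n}0.png",im[:,:,::-1]); c=camera_info(n); print(n,c["fx"],c["cx"],c["cy"],np.round(c["T"],3).tolist())
E
```

```text
pics
{'clock': 0.0, 'qpos': array([ 1.21017113,  0.62935414,  0.03845872,  1.51841219, -0.02699486,
        0.99628706, -0.01999481]), 'qd': array([-0.00042659,  0.00076762, -0.00021763, -0.00082516, -0.00075879,
       -0.00068757, -0.00153702]), 'tau': array([-8.72351825e-05, -5.63404691e+01,  1.22633614e+00, -1.93445206e+01,
        1.10692374e-02,  1.03214852e-02,  2.29120548e-05]), 'eef_pos': array([ 188.69999944, -621.33088389,  230.37007683]), 'tool_rot': array([-3.13965087e+00,  4.11284150e-05,  2.94818663e-01]), 'force': array([ 0.21699988, -0.36963189,  0.14190077]), 'torque': array([-0.04160388,  0.00494359, -0.05316727]), 'gripper_force': 0.0, 'width': 85.25079471250255}
top 463.3401217513187 324.5090480650566 230.54308917350264 [[0.003, -0.977, 0.214, 332.385], [-1.0, -0.004, -0.006, -10.77], [0.006, -0.214, -0.977, 1114.944], [0.0, 0.0, 0.0, 1.0]]
side 566.9961975392212 317.8463691480696 236.3577485484093 [[-0.719, -0.432, 0.544, -182.281], [-0.695, 0.441, -0.568, 738.359], [0.006, -0.787, -0.617, 904.615], [0.0, 0.0, 0.0, 1.0]]
```

View pics/top0.png

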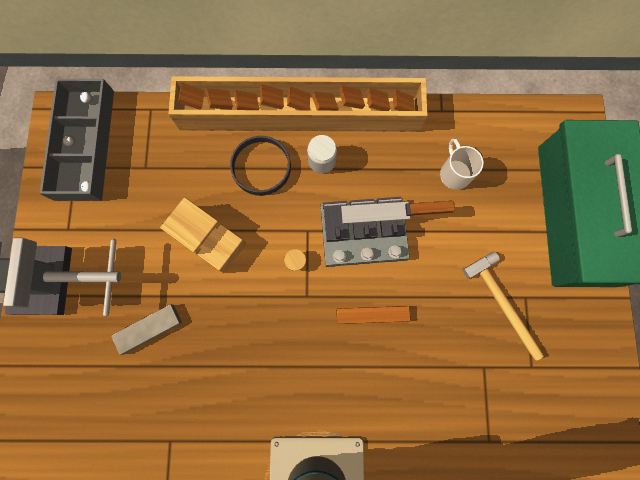

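View pics/side0.png

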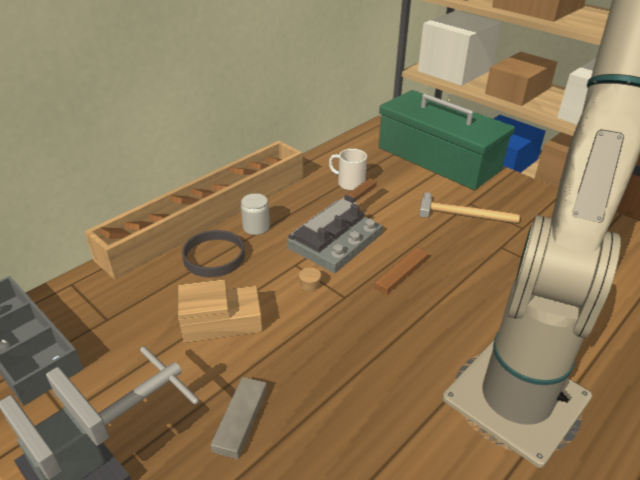

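The top view shows the scraper blade across the bed's caps at about (375,212) with its handle at (432,208). The slotted block is at (203,235) with the sill towards the lower right (225,250), and the bolts are at (340,255), (367,253) and (394,251). The side view agrees with this. Next I'll get rough positions.

```bash
cat > h.py <<'E'
from cell import *
import cv2, numpy as np
from scipy.spatial.transform import Rotation as R
def ray(c,u,v):
    T=np.array(c["T"]); d=T[:3,:3]@[(u-c["cx"])/c["fx"],(v-c["cy"])/c["fy"],1]; return T[:3,3],d
def onz(c,u,v,z):
    o,d=ray(c,u,v); return np.round((o+d*(z-o[2])/d[2])[:2],1)
def tri(c1,p1,c2,p2):
    o1,d1=ray(c1,*p1);o2,d2=ray(c2,*p2)
    s=np.linalg.lstsq(np.c_[d1,-d2],o2-o1,rcond=None)[0]; a=o1+d1*s[0]; b=o2+d2*s[1]
    return np.round((a+b)/2,1),np.round(np.linalg.norm(a-b),1)
def proj(c,p):
    T=np.array(c["T"]); q=T[:3,:3].T@(np.array(p)-T[:3,3]); return np.array([c["fx"]*q[0]/q[2]+c["cx"],c["fy"]*q[1]/q[2]+c["cy"]])
def togo(p,rpy=None):  # shift + rotvec in current tool axes
    s=read_state(); M=R.from_euler('xyz',s["tool_rot"]); 
    d=M.inv().apply(np.array(p)-s["eef_pos"]); 
    w=(M.inv()*R.from_euler('xyz',rpy)).as_rotvec() if rpy is not None else 0
    return np.round(d,1),np.round(w,3)
E
python3 - <<'E'
from h import *
c=camera_info("top")
for n,u,v,z in [("boltL",340,255,52),("boltM",367,253,52),("boltR",394,251,52),("hstart",408,209,60),("hend",454,207,60),("bladetip",342,213,54),("blk top",193,213,85),("tin",322,148,85),("mug",462,160,92),("hammerhead",482,265,20),("bung",295,260,36),("bedBL",323,202,30),("bedBR",405,198,30),("bedFL",326,266,30),("bedFR",409,262,30)]: print(n,onz(c,u,v,z))
print(camera_info("wrist"))
E
```

```text
boltL [507.3 -52.9]
boltM [ 512.2 -115.7]
boltR [ 517.2 -178.7]
hstart [ 616.3 -213.4]
hend [ 621.7 -322.3]
bladetip [607.5 -58. ]
blk top [597.8 284.7]
tin [758.1 -10.1]
mug [ 727.1 -338.2]
hammerhead [ 489.7 -392.9]
bung [497.6  52.3]
bedBL [641.1 -13. ]
bedBR [ 652.1 -212.9]
bedFL [484.5 -20.7]
bedFR [ 494.8 -216.9]
{'fx': 337.8037449638508, 'fy': 337.8037449638508, 'cx': 321.4744484792579, 'cy': 238.13244260297978, 'T': array([[ 2.90663062e-01, -9.16145296e-01, -2.76030400e-01,
         2.58563981e+02],
       [-9.56823294e-01, -2.78920277e-01, -8.18086998e-02,
        -6.00749004e+02],
       [-2.04182035e-03,  2.87891084e-01, -9.57660981e-01,
         3.73530758e+02],
       [ 0.00000000e+00,  0.00000000e+00,  0.00000000e+00,
         1.00000000e+00]])}
```

```bash
python3 -c "
from h import *
print(togo([560,-200,330],[np.pi,0,1.62]))"
```

```text
(array([ 477.7, -295.5,  -99. ]), array([-1.000e-03, -1.000e-03, -1.325e+00]))
```

{"api": "play_rows", "payload": {"deltas": [478, -295, -99, 0, 0, -1.325, 1, 478, -295, -99, 0, 0, -1.325, 1, 478, -295, -99, 0, 0, -1.325, 1, 478, -295, -99, 0, 0, -1.325, 1, 478, -295, -99, 0, 0, -1.325, 1, 478, -295, -99, 0, 0, -1.325, 1, 478, -295, -99, 0, 0, -1.325, 1, 478, -295, -99, 0, 0, -1.325, 1, 478, -295, -99, 0, 0, -1.325, 1, 478, -295, -99, 0, 0, -1.325, 1]}}

```text
clock: 1.35
eef_pos: [563.8, -194.8, 330.8]
tool_rot: [3.139, -0.003, 1.628]
force: [-0.1, -0.7, -0.8]
width: 85.6
gripper_force: 0.0
```

```bash
python3 - <<'E'
from h import *
import json
c=camera_info("wrist"); im=get_image("wrist"); c["T"]=np.array(c["T"]).tolist(); json.dump(c,open("w1.json","w"))
cv2.imwrite("pics/w1.png",im[:,:,::-1]); print(read_state()["eef_pos"],read_state()["qpos"])
E
```

```text
[ 562.59522339 -196.96291863  330.38517026] [ 0.53191767  0.47834376 -0.38021672  1.5303846   0.18464566  1.16782637
  0.17298563]
```

View pics/w1.png

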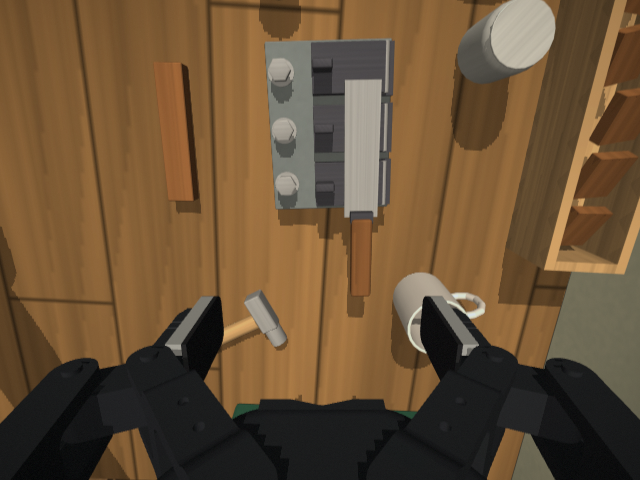

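The handle shows at (360,219)–(360,296) with the blade tip at (363,80). The bolts are at (281,72), (284,130) and (286,184), and the mug stands right of the handle and clear of it. Next I'll measure the handle and blade by mask.

```bash
python3 - <<'E'
from h import *
import json
c=json.load(open("w1.json")); im=cv2.imread("pics/w1.png"); hsv=cv2.cvtColor(im,cv2.COLOR_BGR2HSV)
print(hsv[250,360],hsv[250,335],hsv[150,362],hsv[150,320])
m=np.zeros(im.shape[:2],np.uint8); roi=(slice(214,305),slice(340,385))
h=hsv[roi]; print(hsv[250,340:384,:].tolist()[::3])
b=np.zeros_like(m); b[60:225,335:395]=((hsv[60:225,335:395,2]>150)&(hsv[60:225,335:395,1]<60))*255
for n,mm,z in (("blade",b,54),):
    cs=max(cv2.findContours(mm,0,1)[0],key=cv2.contourArea); r=cv2.minAreaRect(cs); bx=cv2.boxPoints(r); print(n,r,[onz(c,*p,z).tolist() for p in bx])
g=cv2.cvtColor(im,cv2.COLOR_BGR2GRAY).astype(int)
for row in (235,255,275): print(row,im[row,344:378].tolist()[::1][:], ) if row==255 else None
print([g[r,360] for r in range(204,226)],[g[r,360] for r in range(286,302)])
E
```

```text
[ 13 164 134] [ 16 149 154] [ 20  27 173] [165  10  52]
[[16, 150, 151], [16, 151, 149], [16, 149, 111], [15, 153, 107], [13, 165, 124], [13, 166, 134], [14, 167, 131], [13, 165, 136], [13, 166, 140], [13, 165, 141], [13, 162, 113], [16, 149, 154], [16, 150, 148], [16, 151, 145], [16, 152, 143]]
blade ((363.0, 148.0), (136.0, 36.0), 90.0) [[583.1, -57.8], [624.1, -55.5], [641.2, -213.3], [595.4, -215.9]]
255 [[61, 107, 150], [62, 108, 151], [63, 110, 154], [53, 95, 133], [44, 76, 106], [45, 78, 108], [27, 48, 73], [30, 55, 86], [46, 80, 125], [48, 86, 133], [50, 91, 141], [48, 86, 134], [45, 81, 127], [47, 83, 128], [45, 84, 131], [47, 85, 133], [48, 88, 136], [49, 88, 137], [49, 89, 139], [49, 88, 139], [50, 90, 141], [51, 91, 143], [51, 91, 141], [49, 89, 140], [50, 90, 140], [45, 81, 127], [39, 71, 112], [43, 77, 111], [62, 109, 153], [62, 109, 152], [61, 106, 149], [62, 106, 147], [59, 104, 144], [60, 104, 145]]
[np.int64(164), np.int64(163), np.int64(164), np.int64(164), np.int64(163), np.int64(163), np.int64(142), np.int64(80), np.int64(58), np.int64(69), np.int64(74), np.int64(75), np.int64(74), np.int64(73), np.int64(73), np.int64(81), np.int64(94), np.int64(99), np.int64(96), np.int64(95), np.int64(95), np.int64(95)] [np.int64(99), np.int64(99), np.int64(99), np.int64(100), np.int64(99), np.int64(99), np.int64(100), np.int64(100), np.int64(100), np.int64(87), np.int64(73), np.int64(80), np.int64(79), np.int64(79), np.int64(81), np.int64(80)]
```

```bash
python3 - <<'E'
from h import *
import json
c=json.load(open("w1.json")); im=cv2.imread("pics/w1.png"); hsv=cv2.cvtColor(im,cv2.COLOR_BGR2HSV)
b=(hsv[...,2]>140)&(hsv[...,1]<60); 
hd=(hsv[...,0]<=14)&(hsv[...,1]>155)&(hsv[...,2]>112)
def edges(m,rows,u0,u1,z):
    out=[]
    for r in rows:
        x=np.nonzero(m[r,u0:u1])[0]
        out.append((np.array(onz(c,x.min()+u0,r+.5,z)),np.array(onz(c,x.max()+u0+1,r+.5,z))))
    L=np.array([o[0] for o in out]);Rr=np.array([o[1] for o in out])
    M=(L+Rr)/2; p=np.polyfit(M[:,1],M[:,0],1); print("width",np.median(Rr[:,0]-L[:,0]),"x=%.4f*y+%.1f"%tuple(p),"x at first/last",M[0],M[-1]); return p
p=edges(b,range(90,205,5),335,392,54); q=edges(hd,range(225,293,4),342,382,70)
print("tip",onz(c,363,80,54),"blade start@54",onz(c,361,211,54),"ferrule front top@70?",onz(c,361,211,70),"ferr end",onz(c,360,219.5,70),"end",onz(c,360,295.5,70))
E
```

```text
width 49.0 x=-0.0908*y+600.9 x at first/last [608.  -67.5] [ 618.9  -194.65]
width 23.300000000000068 x=-0.0790*y+597.8 x at first/last [ 615.3  -223.15] [ 621.9  -309.25]
tip [603.6 -56.7] blade start@54 [ 615.1 -208.3] ferrule front top@70? [ 613. -205.] ferr end [ 612.7 -215.7] end [ 622.  -317.9]
```

```bash
python3 -c "
from h import *
print(togo([617,-245,42],[np.pi,0,1.655]))"
```

```text
(array([-51.4,  51.3, 288.4]), array([ 0.001, -0.002, -0.029]))
```

{"api": "play_rows", "payload": {"deltas": [-51, 51, 50, 0, 0, -0.029, 1, -51, 51, 110, 0, 0, -0.029, 1, -51, 51, 170, 0, 0, -0.029, 1, -51, 51, 210, 0, 0, -0.029, 1, -51, 51, 240, 0, 0, -0.029, 1, -51, 51, 265, 0, 0, -0.029, 1, -51, 51, 280, 0, 0, -0.029, 1, -51, 51, 288, 0, 0, -0.029, 1, -51, 51, 288, 0, 0, -0.029, 1]}}

```text
clock: 2.52
eef_pos: [613.8, -249.7, 42.4]
tool_rot: [-3.141, 0.0, 1.648]
force: [0.1, -0.5, 0.8]
width: 85.2
gripper_force: 0.0
```

```bash
python3 - <<'E'
from h import *
s=read_state(); print(s["eef_pos"],s["tool_rot"],s["force"])
cv2.imwrite("pics/w2.png",get_image("wrist")[:,:,::-1])
E
```

```text
[ 613.80227222 -249.68949713   42.35241384] [-3.14139336e+00  1.91469395e-04  1.64832235e+00] [ 0.06036366 -0.54816906  0.80983264]
```

View pics/w2.png

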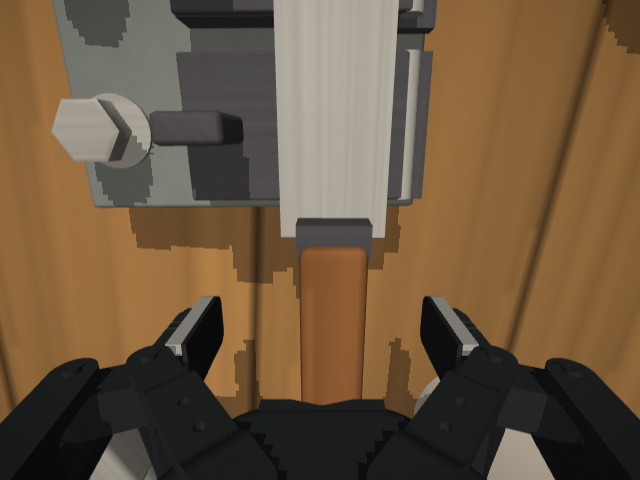

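The wrist view shows the handle at about column 333 against the gripper centre at about 322, so I'm roughly 3 mm off in y and 4 mm back. The bed's right end is clear of the fingers. I'll correct that and close.

{"api": "play_rows", "payload": {"deltas": [4, 3, 0, 0, 0, -0.007, 1, 4, 3, 0, 0, 0, -0.007, 1, 4, 3, 0, 0, 0, -0.007, 0, 4, 3, 0, 0, 0, -0.007, 0, 4, 3, 0, 0, 0, -0.007, 0, 4, 3, 0, 0, 0, -0.007, 0, 4, 3, 0, 0, 0, -0.007, 0, 4, 3, 0, 0, 0, -0.007, 0]}}

```text
clock: 3.58
eef_pos: [616.8, -245.2, 42.5]
tool_rot: [3.141, 0.0, 1.656]
force: [-0.3, -1.1, 2.9]
width: 25.1
gripper_force: 60.4
```

{"api": "play_rows", "payload": {"deltas": [0, 0, -10, 0, 0, 0, 0, 0, 0, -30, 0, 0, 0, 0, 0, 0, -60, 0, 0, 0, 0, 0, 0, -100, 0, 0, 0, 0, 0, 0, -150, 0, 0, 0, 0, 0, 0, -190, 0, 0, 0, 0, 0, 0, -200, 0, 0, 0, 0]}}

```text
clock: 4.45
eef_pos: [618.4, -245.3, 246.8]
tool_rot: [3.135, 0.003, 1.656]
force: [1.0, 0.2, -2.2]
width: 24.9
gripper_force: 59.8
```

```bash
python3 - <<'E'
from h import *
im=cv2.imread("pics/top0.png"); a=cv2.resize(im[190:280,150:315],None,fx=4.8,fy=4.8,interpolation=cv2.INTER_CUBIC)[:, :792]
b=cv2.imread("pics/side0.png")[265:350,165:330]; b=cv2.resize(b,None,fx=4.8/2,fy=4.8/2,interpolation=cv2.INTER_CUBIC)
w=cv2.resize(get_image("wrist")[:,:,::-1],(272,204))
o=np.zeros((a.shape[0]+204,792,3),np.uint8); o[:a.shape[0]]=a; h=min(204,b.shape[0]); o[a.shape[0]:a.shape[0]+h,:b.shape[1]]=b[:h]; o[a.shape[0]:,500:772]=w
print(o.shape,a.shape,b.shape); cv2.imwrite("pics/c.png",o[:600]); print(read_state()["eef_pos"])
E
```

```text
(636, 792, 3) (432, 792, 3) (204, 396, 3)
[ 617.79788634 -245.28886373  245.96569124]
```

View pics/c.png

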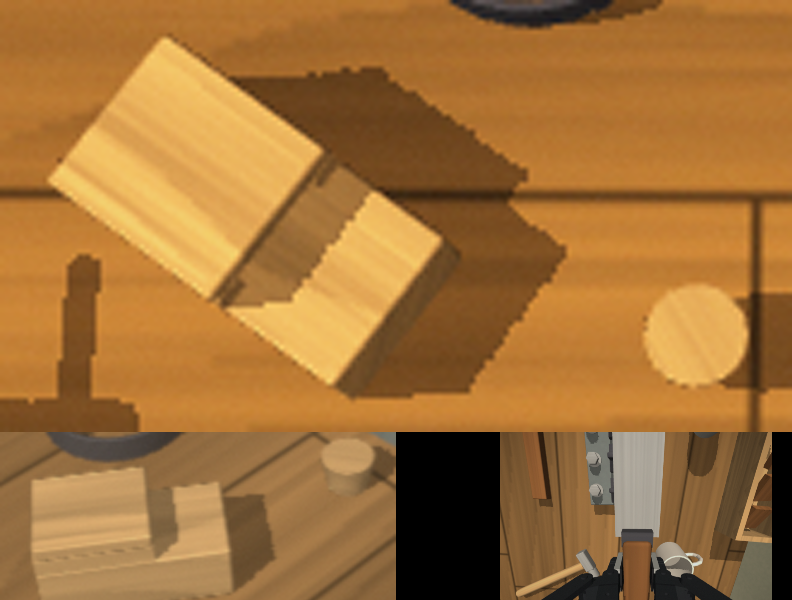

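In the crop, the block's roof corners are (50,181), (165,37), (325,151) and (212,300), and the sill's front corners are (441,240) and (333,385). The bung is at (697,335), and the inset shows the scraper held straight.

```bash
python3 - <<'E'
from h import *
c=camera_info("top"); P=lambda u,v,z: onz(c,(u+.5)/4.8-.5+150,(v+.5)/4.8-.5+190,z)
bl,br,fr,fl=[P(*p,85) for p in ((50,181),(165,37),(325,151),(212,300))]; sr,sl=[P(*p,55) for p in ((441,240),(333,385))]
print(bl,br,fr,fl,sr,sl)
n=np.linalg.norm
print("depth",n(br-fr),n(bl-fl),"width",n(fr-fl),n(sr-sl),n(br-bl))
mb=(bl+br)/2;mf=(fl+fr)/2;ms=(sl+sr)/2
ang=lambda d: np.arctan2(d[1],d[0])
print(mb,mf,ms,"len",n(mf-ms),[round(float(a),3) for a in (ang(mb-ms),ang(br-fr),ang(bl-fl),ang(mb-mf), ang(fl-fr)-np.pi/2,ang(sl-sr)-np.pi/2,ang(bl-br)-np.pi/2)])
# side: sill and roof corners (crop offset 165,265 scale 2.4)
s=camera_info("side"); Q=lambda u,v:((u+.5)/2.4-.5+165,(v-432+.5)/2.4-.5+265)
for nme,p,z in (("sr",sr,55),("sl",sl,55),("fl",fl,85),("bl",bl,85),("br",br,85)):
    q=proj(s,[*p,z]); print(nme,((q-[165,265])*2.4+[0,432]).round(0))
E
```

```text
[563.9 357.5] [635.1 307.9] [579.1 228.1] [507.1 277.2] [542.1 176.6] [471.2 225.3]
depth 97.48866600790062 98.35817200416037 width 87.1482070957286 86.01453365565617 86.77326777297263
[599.5 332.7] [543.1  252.65] [506.65 200.95] len 63.257351351443745 [0.957, 0.959, 0.955, 0.957, 0.972, 0.969, 0.962]
sr [218. 482.]
sl [230. 549.]
fl [153. 534.]
bl [ 34. 549.]
br [ 33. 479.]
```

```bash
python3 -c "
from h import *
print(togo([426,84.4,150],[np.pi,0,.962]))"
```

```text
(array([ 345. , -163.6,   94.4]), array([0.005, 0.001, 0.694]))
```

{"api": "play_rows", "payload": {"deltas": [34, -16, 0, 0, 0, 0.07, 0, 86, -41, 0, 0, 0, 0.17, 0, 138, -65, 5, 0, 0, 0.28, 0, 190, -90, 15, 0, 0, 0.38, 0, 242, -114, 30, 0, 0, 0.48, 0, 293, -139, 55, 0, 0, 0.59, 0, 328, -155, 80, 0, 0, 0.66, 0, 345, -164, 94, 0, 0, 0.694, 0, 345, -164, 94, 0, 0, 0.694, 0, 345, -164, 94, 0, 0, 0.694, 0]}}

```text
clock: 5.75
eef_pos: [424.3, 84.0, 148.3]
tool_rot: [3.142, 0.001, 0.961]
force: [0.9, 0.7, -2.3]
width: 25.2
gripper_force: 59.9
```

```bash
python3 - <<'E'
from h import *
s=read_state(); print(s["eef_pos"],s["tool_rot"],s["force"],s["width"])
M=R.from_euler('xyz',s["tool_rot"]); p=s["eef_pos"]
tip=p+M.apply([190,0,-9.5]); hs=p+M.apply([30,0,-9.5])
w=camera_info("wrist");sd=camera_info("side");tp=camera_info("top")
for n,c in (("wrist",w),("side",sd),("top",tp)): print(n,[proj(c,p+M.apply([190,y,-9.5])).round(0) for y in (-21,21)],[proj(c,p+M.apply([30,y,-9.5])).round(0) for y in (-21,21)])
for n in ("side","wrist"): cv2.imwrite(f"pics/{n}3.png",get_image(n)[:,:,::-1])
a=cv2.imread("pics/side3.png")[180:380,150:420]; b=cv2.imread("pics/wrist3.png")
o=np.zeros((600,800,3),np.uint8); o[:300,:405]=cv2.resize(a,(405,300)); o[:480,405:]=cv2.resize(b,(395,296)) if 0 else 0
o[:296,405:]=cv2.resize(b,(395,296)); 
cv2.imwrite("pics/top3.png",get_image("top")[:,:,::-1]); t=cv2.imread("pics/top3.png")[170:290,150:360]; o[300:,:525]=cv2.resize(t,(525,300),interpolation=2)
cv2.imwrite("pics/d.png",o)
E
```

```text
[424.26782995  83.99253737 148.25151734] [3.14151836e+00 5.86666504e-04 9.61335257e-01] [ 0.86111888  0.74881961 -2.26188125] 25.23530477250761
wrist [array([ 247., -302.]), array([ 397., -302.])] [array([271., 244.]), array([372., 244.])]
side [array([233., 273.]), array([231., 259.])] [array([312., 263.]), array([309., 250.])]
top [array([197., 242.]), array([209., 226.])] [array([258., 286.]), array([270., 270.])]
```

View pics/d.png

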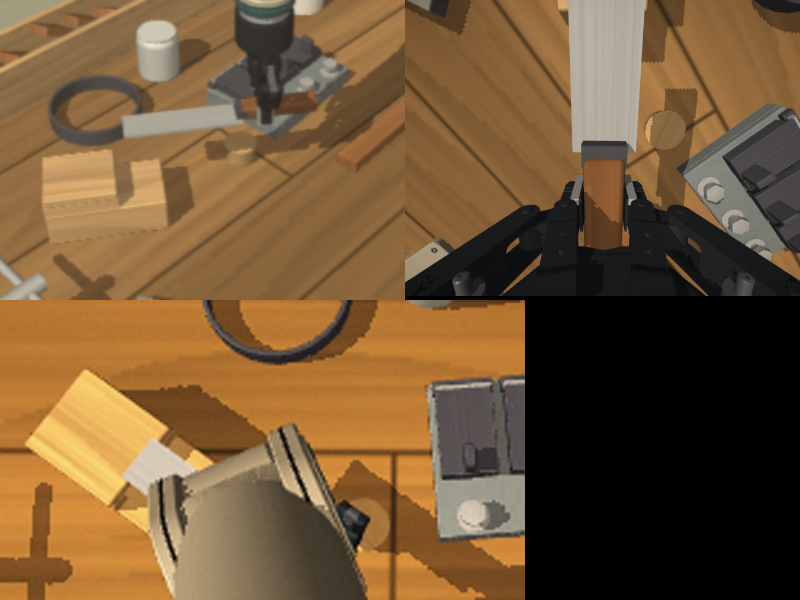

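The tip is about 3 mm off to tool +y (the scraper is yawed about 0.016 rad in the grip) and level within about 2 mm. I'll correct this, descend over the sill, and start the insertion.

{"api": "play_rows", "payload": {"deltas": [1, 1, 40, 0, 0, -0.019, 0, 1, 1, 75, 0, 0, -0.019, 0, 1, 1, 92, 0, 0, -0.019, 0, 1, 1, 97, 0, 0, -0.019, 0, 1, 1, 97, 0, 0, -0.019, 0, 1, 1, 97, 0, 0, -0.019, 0]}}

```text
clock: 6.65
eef_pos: [426.2, 85.0, 52.1]
tool_rot: [3.14, -0.001, 0.98]
force: [0.6, -0.4, -2.1]
width: 25.1
gripper_force: 59.9
```

```bash
python3 - <<'E'
from h import *
s=read_state(); print(s["eef_pos"],s["tool_rot"],s["force"],s["torque"])
for n in ("side","top"): cv2.imwrite(f"pics/{n}4.png",get_image(n)[:,:,::-1])
a=cv2.imread("pics/side4.png")[245:365,160:340]; t=cv2.imread("pics/top4.png")[190:290,150:290]
cv2.imwrite("pics/e.png",np.hstack([cv2.resize(a,(420,280),interpolation=2),cv2.resize(t,(380,280),interpolation=2)]))
E
```

```text
[426.17976981  85.01366059  52.12843068] [ 3.14037216e+00 -1.44523340e-03  9.80225423e-01] [ 0.59774875 -0.37504693 -2.1194413 ] [-0.19813507  0.10240895  0.05660928]
```

View pics/e.png

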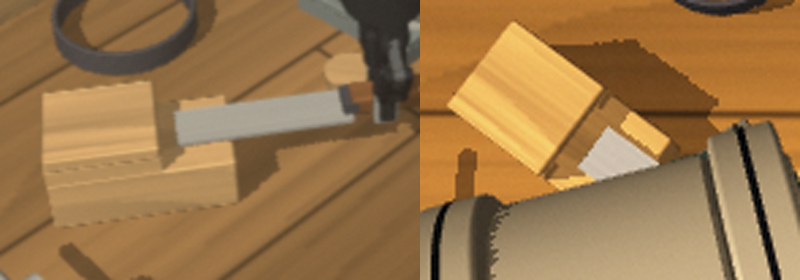

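```bash
python3 - <<'E'
from h import *
c=camera_info("top"); m=np.array([543.3,252.5]); d=np.array([np.cos(.963),np.sin(.963)]); n=np.array([-d[1],d[0]])
for p in ((208.6,248.2),(218.9,235.4)):
    q=onz(c,*p,62); print(q,"along",(q-m)@d,"left",(q-m)@n)
E
```

```text
[520.3 250.2] along -15.022465597399888 left 17.567456485642335
[550.5 228. ] along -16.00062595696297 left -19.901506701387298
```

The hovering blade is centred on the slot within about 1 mm, with its tip 15 mm short of the mouth. I'll insert it now.

{"api": "play_rows", "payload": {"deltas": [8, 0.1, 0, 0, 0, 0, 0, 18, 0.3, 0, 0, 0, 0, 0, 28, 0.5, 0, 0, 0, 0, 0, 39, 0.7, 0, 0, 0, 0, 0, 50, 0.9, 0, 0, 0, 0, 0, 62, 1.1, 0, 0, 0, 0, 0, 74, 1.3, 0, 0, 0, 0, 0, 84, 1.5, 0, 0, 0, 0, 0, 91, 1.6, 0, 0, 0, 0, 0, 94, 1.6, 0, 0, 0, 0, 0]}}

```text
clock: 8.0
eef_pos: [479.2, 162.6, 51.3]
tool_rot: [-3.142, -0.0, 0.981]
force: [0.6, 0.1, -3.9]
width: 25.2
gripper_force: 59.9
```

{"api": "play_rows", "payload": {"deltas": [2, 0, 0, 0, 0, 0, 0, 3, 0, 0, 0, 0, 0, 0, 4, 0.1, 0, 0, 0, 0, 0, 5, 0.1, 0, 0, 0, 0, 0, 5, 0.1, 0, 0, 0, 0, 0]}}

```text
clock: 8.62
eef_pos: [481.9, 166.4, 51.3]
tool_rot: [3.142, -0.0, 0.981]
force: [0.9, -0.7, -2.2]
width: 24.8
gripper_force: 59.9
```

Nothing has touched yet. I'll push on in small steps until it does.

{"api": "play_rows", "payload": {"deltas": [1, 0, 0, 0, 0, 0, 0, 2, 0, 0, 0, 0, 0, 0, 3, 0, 0, 0, 0, 0, 0, 3, 0, 0, 0, 0, 0, 0]}}

```text
clock: 9.12
eef_pos: [482.8, 168.0, 51.2]
tool_rot: [-3.141, 0.002, 0.98]
force: [-1.3, -2.8, -1.6]
width: 24.9
gripper_force: 60.0
```

It reached the end stop with a light push. Next I'll lower the blade onto the slot floor.

{"api": "play_rows", "payload": {"deltas": [-0.5, 0, 1.5, 0, 0, 0, 0, -0.5, 0, 3, 0, 0, 0, 0, -0.5, 0, 4, 0, 0, 0, 0, -0.5, 0, 4, 0, 0, 0, 0]}}

```text
clock: 9.62
eef_pos: [482.9, 167.9, 47.4]
tool_rot: [-3.141, 0.001, 0.98]
force: [-2.8, -3.9, 1.6]
width: 25.2
gripper_force: 60.6
```

{"api": "play_rows", "payload": {"deltas": [-0.5, 0, 0.5, 0, 0, 0, 0.3, -0.5, 0, 0.5, 0, 0, 0, 0.6, -0.5, 0, 0.5, 0, 0, 0, 0.8, -0.5, 0, 0.5, 0, 0, 0, 0.8, -0.5, 0, 0.5, 0, 0, 0, 0.8, -0.5, 0, -20, 0, 0, 0, 0.8, -0.5, 0, -60, 0, 0, 0, 0.8, -0.5, 0, -110, 0, 0, 0, 0.8, -0.5, 0, -150, 0, 0, 0, 0.8, -0.5, 0, -170, 0, 0, 0, 0.8]}}

```text
clock: 10.88
eef_pos: [484.0, 168.5, 219.8]
tool_rot: [3.139, -0.003, 0.981]
force: [0.5, 0.1, 0.3]
width: 68.4
gripper_force: 0.0
```

```bash
python3 - <<'E'
from h import *
s=read_state(); print(s["eef_pos"],s["tool_rot"],s["width"])
print(togo([500,-115,250],[np.pi,0,.09]),togo([480,-115,250],[np.pi,0,.09+np.pi]), s["qpos"])
cv2.imwrite("pics/wrist5.png",get_image("wrist")[:,:,::-1]);cv2.imwrite("pics/top5.png",get_image("top")[:,:,::-1])
c=camera_info("top"); im=cv2.imread("pics/top5.png"); t=cv2.resize(im[180:300,150:410],(800,369),interpolation=2); cv2.imwrite("pics/f.png",t)
E
```

```text
[483.96207423 168.48109177 219.76843199] [ 3.13932837 -0.00325299  0.98071674] 68.43996151777897
(array([-226.5,  171.1,  -30.6]), array([ 0.001, -0.004,  0.891])) (array([-237.6,  154.5,  -30.7]), array([ 5.000e-03,  1.000e-03, -2.251e+00])) [-0.23357929  0.4523626  -0.22191563  1.90939057  0.13616211  0.79019977
 -1.11961493]
```

View pics/wrist5.png

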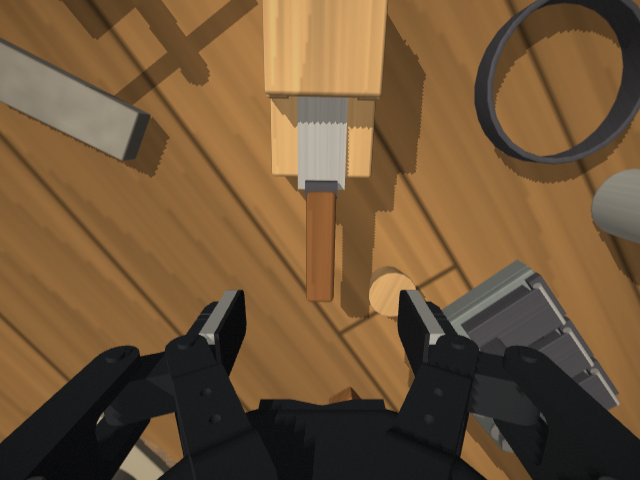

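The blade is home in the slot and the handle is released. The scraper lies straight at (320,90)–(320,300), and the bung and the bed are undisturbed. Next I'll locate the bolts and tabs from the first wrist picture and the current top view.

```bash
python3 - <<'E'
from h import *
import json
w=json.load(open("w1.json")); im=cv2.imread("pics/w1.png"); hsv=cv2.cvtColor(im,cv2.COLOR_BGR2HSV)
m=((hsv[...,2]>165)&(hsv[...,1]<50)).astype(np.uint8)*255; m[:,:262]=0;m[:,302:]=0;m[:45]=0;m[205:]=0
for ct in cv2.findContours(m,0,1)[0]:
    if cv2.contourArea(ct)>80:
        x=cv2.minEnclosingCircle(ct); print("bolt w1",np.round(x[0],1),round(x[1],1),cv2.contourArea(ct),onz(w,*x[0],52))
c=camera_info("top"); t=cv2.imread("pics/top5.png"); h=cv2.cvtColor(t,cv2.COLOR_BGR2HSV)
m=((h[...,2]>165)&(h[...,1]<50)).astype(np.uint8)*255; m[:,:325]=0;m[:,412:]=0;m[:240]=0;m[270:]=0
for ct in cv2.findContours(m,0,1)[0]:
    if cv2.contourArea(ct)>20:
        x=cv2.minEnclosingCircle(ct); print("bolt top",np.round(x[0],1),round(x[1],1),onz(c,*x[0],52))
cv2.imwrite("pics/g.png",np.vstack([cv2.resize(t[190:275,315:415],(600,510),interpolation=2)]))
g=cv2.cvtColor(im,cv2.COLOR_BGR2GRAY)
a=g[40:210,300:345]; print(cv2.resize(a,None,fx=.34,fy=.34,interpolation=cv2.INTER_AREA)[:, :])
E
```

```text
bolt w1 [286.9 182.7] 11.4 155.5 [ 520.2 -178.2]
bolt w1 [280.1 125.2] 9.2 167.5 [ 510.3 -110.9]
bolt w1 [282.   68.5] 13.1 206.0 [511.  -49.8]
bolt top [338.8 256.1] 6.9 [504.7 -50.1]
[[126 124 124 120 112 112 109 109 107 106 105 104  99  96  99]
 [124 124 125 111  76  76  75  75  75  75  75  74  74  74  74]
 [124 125 125 112  76  76  76  76  76  75  76  75  75  75  75]
 [125 125 123 111  77  76  76  76  76  75  75  75  76  75  75]
 [126 125 123 111  78  77  77  77  77  77  77  77  77  76  76]
 [127 126 125 113  78  76  76  77  77  76  76  76  76  76  76]
 [126 126 126 113  75  78  78  80  79  81  75  74  78  78  77]
 [126 126 126 112  71  77  79  78  79  80  71  70  75  74  74]
 [126 126 128 115  67  71  72  72  72  71  66  71  77  77  77]
 [126 127 128 116  46  40  40  39  38  37  37  72  76  76  75]
 [124 126 127 116  41  27  27  27  27  27  34  73  75  75  75]
 [125 126 126 117  50  43  44  44  45  45  49  74  75  75  76]
 [126 126 126 120  64  51  51  51  51  50  54  76  76  76  76]
 [126 126 126 126  72  50  50  50  50  50  53  76  75  75  75]
 [126 126 126 126  72  50  50  50
[... 2039 characters left out ...]
6  78]
 [124 125 126 125 125  80  73  73  72  72  72  73  74  74  75]
 [123 125 127 126 124  70  59  59  59  59  58  66  76  76  78]
 [123 125 127 126 125  76  76  77  78  78  79  66  74  73  75]
 [123 124 124 124 124  74  74  76  75  75  75  64  75  74  76]
 [123 124 123 123 123  67  59  58  58  57  56  62  75  75  77]
 [124 124 124 123 124  62  49  49  49  49  49  55  74  75  76]
 [123 124 125 124 124  67  49  49  49  49  49  56  75  75  77]
 [124 124 124 124 124  79  50  50  50  50  50  59  76  76  78]
 [124 122 123 124 126  90  50  50  50  50  50  60  75  75  75]
 [123 122 122 122 123 101  65  63  64  64  65  70  74  74  76]
 [ 88  89  90  91  89  84  80  81  75  53  64  75  74  76  79]]
```

```bash
python3 - <<'E'
from h import *
import json
w=json.load(open("w1.json"))
for p in ((323,62),(323.5,127.5),(325,186.5)): print("tab",onz(w,*p,80))
print(togo([507,-48,75],[np.pi,0,.085]))
E
```

```text
tab [557.1 -45.9]
tab [ 561.5 -111.4]
tab [ 567.1 -176.4]
(array([-168.1,  138.8,  144.3]), array([ 0.001, -0.005,  0.896]))
```

{"api": "play_rows", "payload": {"deltas": [-42, 35, 0, 0, 0, 0.18, 0.4, -84, 70, 0, 0, 0, 0.36, 0, -126, 104, 0, 0, 0, 0.54, 0, -160, 130, 20, 0, 0, 0.72, 0, -168, 139, 60, 0, 0, 0.896, 0, -168, 139, 100, 0, 0, 0.896, 0, -168, 139, 130, 0, 0, 0.896, 0, -168, 139, 140, 0, 0, 0.896, 0, -168, 139, 140, 0, 0, 0.896, 0]}}

```text
clock: 12.1
eef_pos: [504.5, -48.9, 76.7]
tool_rot: [-3.141, 0.002, 0.085]
force: [-0.1, -0.3, 0.6]
width: -0.2
gripper_force: 0.0
```

```bash
python3 - <<'E'
from h import *
import json
s=read_state(); print(s["eef_pos"],s["tool_rot"],s["force"],s["width"],s["qpos"])
c=camera_info("wrist"); im=get_image("wrist"); cv2.imwrite("pics/w6.png",im[:,:,::-1]); c["T"]=np.array(c["T"]).tolist(); json.dump(c,open("w6.json","w"))
for p in ((508,-50,52),(513,-115,52),(518,-180,52),(557,-46,80),(562,-111,80)): print(proj(c,p).round())
E
```

```text
[504.52032069 -48.8514645   76.70085762] [-3.14147222e+00  1.56310116e-03  8.48960433e-02] [-0.05224517 -0.27443821  0.5889824 ] -0.23061087836424227 [ 0.02492413  0.67148047  0.02408303  2.04187582 -0.03573697  0.43018547
 -1.40961348]
[324. 272.]
[445. 273.]
[567. 274.]
[325. 188.]
[482. 189.]
```

View pics/w6.png

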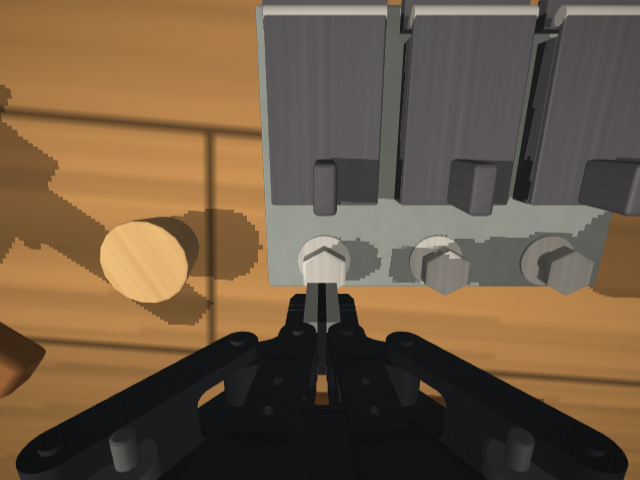

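The left bolt head sits at about (324,266), the middle one at (445,270) and the right one at (570,270), which puts them roughly 2 mm further in +x than I estimated. The tabs are at (325,187) and (472,190). I'll tap the left bolt first.

{"api": "play_rows", "payload": {"deltas": [5, 1.5, 10, 0, 0, 0, 0, 5, 1.5, 18, 0, 0, 0, 0, 5, 1.5, 22, 0, 0, 0, 0, 5, 1.5, 24, 0, 0, 0, 0, 5, 1.5, 25.5, 0, 0, 0, 0, 5, 1.5, 27, 0, 0, 0, 0, 5, 1.5, 28, 0, 0, 0, 0, 5, 1.5, 28, 0, 0, 0, 0]}}

```text
clock: 13.15
eef_pos: [510.2, -50.0, 51.4]
tool_rot: [3.142, -0.001, 0.085]
force: [-4.3, -0.2, 19.7]
width: 0.1
gripper_force: 10.3
```

The left bolt holds at 51.4 mm against 20 N, so it is tight. Middle next.

{"api": "play_rows", "payload": {"deltas": [0, 0, -15, 0, 0, 0, 0, 0, 33, -17, 0, 0, 0, 0, 0, 66, -15, 0, 0, 0, 0, 0, 66, -8, 0, 0, 0, 0, 0, 66, -4, 0, 0, 0, 0, 0, 66, -2.5, 0, 0, 0, 0, 0, 66, -1.5, 0, 0, 0, 0, 0, 66, -1.2, 0, 0, 0, 0, 0, 66, -1.2, 0, 0, 0, 0]}}

```text
clock: 14.28
eef_pos: [516.0, -115.5, 50.6]
tool_rot: [3.141, -0.001, 0.085]
force: [-0.5, 0.5, -0.2]
width: 0.2
gripper_force: 0.0
```

{"api": "play_rows", "payload": {"deltas": [0, 0, 1.5, 0, 0, 0, 0, 0, 0, 3, 0, 0, 0, 0, 0, 0, 5, 0, 0, 0, 0, 0, 0, 7, 0, 0, 0, 0, 0, 0, 8.5, 0, 0, 0, 0, 0, 0, 9.5, 0, 0, 0, 0, 0, 0, 10, 0, 0, 0, 0, 0, 0, 10, 0, 0, 0, 0]}}

```text
clock: 15.28
eef_pos: [516.2, -115.7, 42.8]
tool_rot: [3.141, -0.002, 0.085]
force: [-4.0, 1.4, 24.9]
width: -0.3
gripper_force: 12.9
```

The middle bolt sank to 42.8 mm, which is its 9 mm stop, so it is the loose one. I'll rise, go over the middle tab, and descend around it.

{"api": "play_rows", "payload": {"deltas": [0, 0, -30, 0, 0, 0, 0, 0, 0, -70, 0, 0, 0, 0.2, 0, 0, -78, 0, 0, 0, 0.45, 25, 0, -78, 0, 0, 0, 0.45, 46, -0.5, -78, 0, 0, 0, 0.45, 46, -0.5, -70, 0, 0, 0, 0.45, 46, -0.5, -50, 0, 0, 0, 0.45, 46, -0.5, -30, 0, 0, 0, 0.45, 46, -0.5, -20, 0, 0, 0, 0.45, 46, -0.5, -18, 0, 0, 0, 0.45]}}

```text
clock: 16.52
eef_pos: [560.1, -111.4, 57.5]
tool_rot: [-3.141, 0.002, 0.084]
force: [-0.2, 0.0, 1.3]
width: 38.3
gripper_force: 0.0
```

```bash
python3 - <<'E'
from h import *
s=read_state(); print(s["eef_pos"],s["tool_rot"],s["force"],s["width"])
cv2.imwrite("pics/w7.png",get_image("wrist")[:,:,::-1])
E
```

```text
[ 560.13994908 -111.44894703   57.46597165] [-3.14117354e+00  2.49889027e-03  8.44409676e-02] [-0.15029924  0.0381018   1.33337709] 38.32009797100448
```

View pics/w7.png

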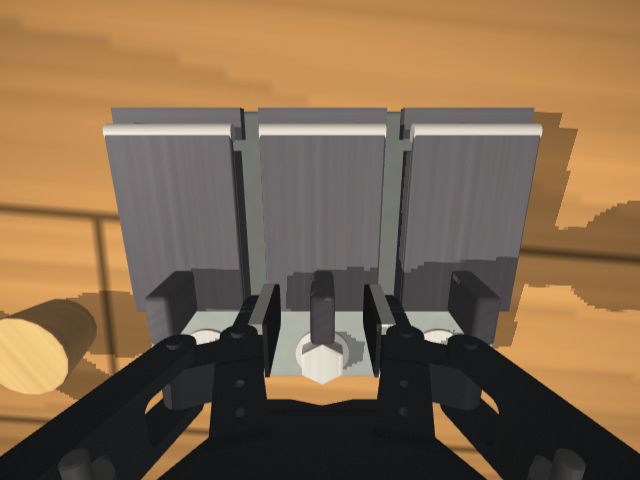

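The tab at (322,305) stands midway between the pads at (265,330) and (378,330), and the neighbouring tabs are clear. I'll close on it.

{"api": "play_rows", "payload": {"deltas": [2, 0, 0, 0, 0, 0, 0, 2, 0, 0, 0, 0, 0, 0, 2, 0, 0, 0, 0, 0, 0, 2, 0, 0, 0, 0, 0, 0, 2, 0, 0, 0, 0, 0, 0]}}

```text
clock: 17.2
eef_pos: [564.4, -111.3, 59.3]
tool_rot: [3.141, -0.002, 0.085]
force: [0.4, -1.0, 5.6]
width: 8.7
gripper_force: 60.9
```

```bash
python3 - <<'E'
from h import *
s=read_state(); print(s["eef_pos"],s["tool_rot"],s["force"],s["width"],s["qpos"])
# hinge in tool axes (x fwd, z down): tab pt at x 562,z70; hinge 73 behind, 24 below -> x=635,z=46
hx=(562+73)-s["eef_pos"][0]; hz=s["eef_pos"][2]-46  # hinge rel to TCP: +hx, down hz
for th in np.radians([5,10,15,20,25,30,35,40,45,50,55]):
    # TCP rel hinge (fwd,up)=(-hx,hz); rotate tab up&back (clockwise seen from -y... fwd->down)
    f,u=-hx,hz
    f2=f*np.cos(th)+u*np.sin(th); u2=-f*np.sin(th)+u*np.cos(th)
    print(round(np.degrees(th)),"dx %.1f dz %.1f rot %.3f"%(f2-f,-(u2-u),th), (R.from_euler('xyz',s["tool_rot"])*R.from_rotvec([0,-th,0])).apply([0,0,1]).round(2) if th>.85 else "")
E
```

```text
[ 564.37948546 -111.34754879   59.343309  ] [ 3.14108367e+00 -1.99139680e-03  8.47544058e-02] [ 0.41060814 -0.98354851  5.5655453 ] 8.653469935673098 [ 0.14019762  0.75999255  0.00908392  1.86534209 -0.01264453  0.51425777
 -1.32826394]
5 dx 1.4 dz -6.1 rot 0.087 
10 dx 3.4 dz -12.1 rot 0.175 
15 dx 5.9 dz -17.8 rot 0.262 
20 dx 8.8 dz -23.3 rot 0.349 
25 dx 12.3 dz -28.6 rot 0.436 
30 dx 16.1 dz -33.5 rot 0.524 
35 dx 20.4 dz -38.1 rot 0.611 
40 dx 25.1 dz -42.3 rot 0.698 
45 dx 30.1 dz -46.0 rot 0.785 
50 dx 35.4 dz -49.3 rot 0.873 [-0.76 -0.07 -0.64]
55 dx 41.0 dz -52.2 rot 0.960 [-0.82 -0.07 -0.58]
```

{"api": "play_rows", "payload": {"deltas": [1.4, 0, -6.1, 0, -0.087, 0, 0, 3.4, 0, -12.1, 0, -0.175, 0, 0, 5.9, 0, -17.8, 0, -0.262, 0, 0, 8.8, 0, -23.3, 0, -0.349, 0, 0, 12.3, 0, -28.6, 0, -0.436, 0, 0, 12.3, 0, -28.6, 0, -0.436, 0, 0]}}

```text
clock: 17.95
eef_pos: [576.1, -110.4, 87.6]
tool_rot: [3.141, 0.438, 0.085]
force: [-0.3, -0.2, 8.1]
width: 8.5
gripper_force: 61.3
```

{"api": "play_rows", "payload": {"deltas": [1.4, 0, -6.1, 0, -0.087, 0, 0, 3.4, 0, -12.1, 0, -0.175, 0, 0, 5.9, 0, -17.8, 0, -0.262, 0, 0, 8.8, 0, -23.3, 0, -0.349, 0, 0, 12.3, 0, -28.6, 0, -0.436, 0, 0, 14.6, 0, -31.6, 0, -0.489, 0, 0, 14.6, 0, -31.6, 0, -0.489, 0, 0, 14.6, 0, -31.6, 0, -0.489, 0, 0]}}

```text
clock: 18.95
eef_pos: [594.3, -108.8, 106.8]
tool_rot: [3.134, 0.914, 0.082]
force: [4.0, -3.4, 2.7]
width: 8.7
gripper_force: 61.2
```

```bash
python3 - <<'E'
from h import *
s=read_state(); print(s["eef_pos"],s["tool_rot"],s["force"],s["width"],s["qpos"])
ims=[get_image(n)[:,:,::-1] for n in ("side","wrist")]
t=get_image("top")[:,:,::-1]
o=np.zeros((600,800,3),np.uint8); o[:300,:400]=cv2.resize(ims[0][150:350,150:417],(400,300)); o[:300,400:]=cv2.resize(ims[1],(400,300)); o[300:,:]=cv2.resize(t[120:360,30:590],(800,300))
cv2.imwrite("pics/z.png",o)
E
```

```text
[ 594.27742363 -108.7930856   106.79909365] [3.13426014 0.91358021 0.08214023] [ 4.01528535 -3.35027885  2.70598595] 8.733283999021827 [-0.02686625  1.2936504   0.29979789  0.78209433 -0.06641096  1.97901972
 -1.28516214]
```

View pics/z.png

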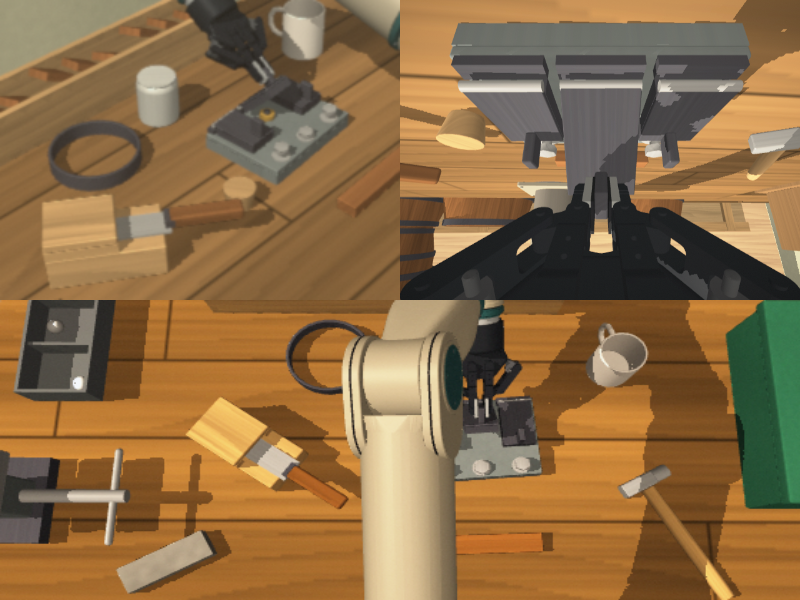

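The nut is exposed under the open middle cap, both neighbours are shut and the other things are undisturbed. Joint 6 is at 1.979 against its 1.98 limit, so I'll back off a few degrees along the arc.

{"api": "play_rows", "payload": {"deltas": [-0.5, 0, 3, 0, 0.04, 0, 0, -0.8, 0, 5.6, 0, 0.08, 0, 0, -0.8, 0, 5.6, 0, 0.08, 0, 0, -0.8, 0, 5.6, 0, 0.08, 0, 0, -0.8, 0, 5.6, 0, 0.08, 0, 0]}}

```text
clock: 19.73
eef_pos: [589.4, -109.2, 103.3]
tool_rot: [3.137, 0.834, 0.084]
force: [3.4, -4.2, -1.3]
width: 8.6
gripper_force: 60.9
```

```bash
python3 -c "
from h import *
s=read_state(); print(s['eef_pos'],s['tool_rot'],s['force'],s['width'],s['qpos'])
f=s['eef_pos'][0]-635; u=s['eef_pos'][2]-46; print('cap deg from TCP', np.degrees(np.arctan2(u,-f)-np.arctan2(13.3,70.6)))"
```

```text
[ 589.35268724 -109.18489799  103.27589413] [3.13733249 0.83377863 0.08406493] [ 3.43663886 -4.22748782 -1.27973483] 8.588701853975897 [-0.03396757  1.22666556  0.29497346  0.90454259 -0.07476124  1.84685976
 -1.28498271]
cap deg from TCP 40.77747107109125
```

By the TCP position the cap may be only about 41° open, since the tab pivoted a little in the pads near the joint limit. I'll raise it about 9° more along the arc, without tilting the tool further.

{"api": "play_rows", "payload": {"deltas": [0.6, 0, -4, 0, 0.01, 0, 0, 1.2, 0, -8, 0, 0.02, 0, 0, 1.8, 0, -12, 0, 0.03, 0, 0, 1.8, 0, -12, 0, 0.03, 0, 0, 1.8, 0, -12, 0, 0.03, 0, 0, 1.8, 0, -12, 0, 0.03, 0, 0]}}

```text
clock: 20.48
eef_pos: [597.7, -108.5, 107.2]
tool_rot: [3.139, 0.808, 0.084]
force: [-0.3, -6.6, -13.8]
width: 8.5
gripper_force: 58.6
```

```bash
python3 -c "
from h import *
s=read_state(); print(s['eef_pos'],s['tool_rot'],s['force'],s['width'],s['gripper_force'],s['qpos'])
f=s['eef_pos'][0]-635; u=s['eef_pos'][2]-46; print('cap deg from TCP', np.degrees(np.arctan2(u,-f)-np.arctan2(13.3,70.6)))
cv2.imwrite('pics/w9.png',get_image('wrist')[:,:,::-1]); c=camera_info('wrist')
im=cv2.imread('pics/w9.png'); g=cv2.cvtColor(im,cv2.COLOR_BGR2GRAY)
for v in (130,160,200,240): print(v,g[v,230:400:6].tolist())
# expected middle-cap top edges: width seen at hinge end and front end for trial angles
ax=np.array([np.cos(.08),np.sin(.08),0]); ay=np.array([-np.sin(.08),np.cos(.08),0]); H=np.array([562,-111.3,46])+73*ax
for a in np.radians([40,45,50,55]):
    r=lambda x,y,z: H+ax*(-x*np.cos(a)+z*np.sin(a))+ay*y+np.array([0,0,x*np.sin(a)+z*np.cos(a)])
    print(round(np.degrees(a)),'rear',[proj(c,r(4,y,4)).round().tolist() for y in (27,-27)],'front',[proj(c,r(85,y,4)).round().tolist() for y in (27,-27)])
"
```

```text
[ 597.71561901 -108.45632636  107.22605948] [3.13868937 0.80807727 0.08432011] [ -0.31593703  -6.58829381 -13.80229437] 8.536243294725672 58.64809334278107 [-0.03231283  1.21868472  0.29397948  0.89225615 -0.08004122  1.84209454
 -1.28670206]
cap deg from TCP 47.99150101119479
130 [68, 68, 50, 114, 115, 69, 108, 69, 70, 69, 68, 70, 70, 70, 70, 69, 69, 69, 70, 70, 70, 70, 71, 70, 71, 71, 114, 113, 114]
160 [112, 75, 51, 50, 111, 113, 99, 99, 100, 95, 99, 99, 103, 97, 100, 100, 97, 100, 99, 101, 100, 101, 101, 100, 101, 98, 114, 112, 45]
200 [112, 114, 112, 112, 50, 51, 98, 99, 100, 98, 100, 98, 103, 99, 100, 101, 95, 100, 99, 101, 100, 101, 101, 100, 101, 121, 44, 50, 69]
240 [203, 144, 123, 144, 148, 116, 105, 98, 100, 97, 100, 100, 102, 98, 100, 100, 95, 100, 100, 91, 70, 74, 75, 73, 74, 177, 226, 233, 191]
40 rear [[260.0, 153.0], [382.0, 154.0]] front [[270.0, 307.0], [371.0, 307.0]]
45 rear [[260.0, 153.0], [382.0, 153.0]] front [[268.0, 314.0], [373.0, 314.0]]
50 rear [[260.0, 152.0], [382.0, 152.0]] front [[266.0, 321.0], [375.0, 321.0]]
55 rear [[260.0, 151.0], [382.0, 151.0]] front [[264.0, 327.0], [378.0, 327.0]]
```

```bash
python3 -c "
from h import *
g=cv2.cvtColor(cv2.imread('pics/w9.png'),cv2.COLOR_BGR2GRAY)
for u in (272,277,362,367): print(u,[(v,int(g[v,u])) for v in range(270,336,3)])
e=[]
for v in range(160,300,10):
    r=g[v].astype(int); d=np.abs(np.diff(r)); e.append((v,int(255+np.argmax(d[255:280])),int(360+np.argmax(d[360:390]))))
print(e)"
```

```text
272 [(270, 98), (273, 98), (276, 96), (279, 98), (282, 97), (285, 97), (288, 96), (291, 96), (294, 96), (297, 96), (300, 97), (303, 96), (306, 97), (309, 96), (312, 97), (315, 97), (318, 137), (321, 141), (324, 123), (327, 31), (330, 34), (333, 32)]
277 [(270, 99), (273, 100), (276, 98), (279, 100), (282, 98), (285, 98), (288, 98), (291, 98), (294, 97), (297, 99), (300, 98), (303, 97), (306, 96), (309, 76), (312, 33), (315, 31), (318, 31), (321, 32), (324, 32), (327, 32), (330, 31), (333, 31)]
362 [(270, 74), (273, 73), (276, 73), (279, 73), (282, 73), (285, 74), (288, 73), (291, 73), (294, 73), (297, 68), (300, 31), (303, 32), (306, 31), (309, 37), (312, 31), (315, 32), (318, 31), (321, 32), (324, 32), (327, 30), (330, 34), (333, 42)]
367 [(270, 71), (273, 71), (276, 72), (279, 72), (282, 72), (285, 72), (288, 72), (291, 72), (294, 99), (297, 99), (300, 99), (303, 99), (306, 99), (309, 99), (312, 77), (315, 34), (318, 31), (321, 31), (324, 32), (327, 32), (330, 31), (333, 31)]
[(160, 262, 380), (170, 262, 381), (180, 255, 387), (190, 257, 384), (200, 260, 381), (210, 263, 382), (220, 264, 383), (230, 263, 378), (240, 257, 378), (250, 265, 377), (260, 265, 377), (270, 266, 376), (280, 266, 376), (290, 267, 375)]
```

The cap's front edge sits at about row 317, which gives roughly 47° and agrees with the TCP estimate. The grip is firm and the joints are within range, so I'll hand in.

```bash
python3 -c "
from cell import *
print(finish_job())"
```

```text
the job is handed in; nothing more can be done
None
```

The scraper is home in the block's slot and released, the middle bolt proved to be the loose one (I did not tap the right bolt, as only one is loose), and I'm holding the middle cap open at about 47° with the other two caps shut and nothing else on the bench disturbed, as far as the last pictures show.

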